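# Load the target plate into the scanning fixture's spring clip

## Robot

A 6-joint arm with a two-finger parallel gripper is mounted at the origin on the work surface. World frame = base frame: x ahead of the robot, y to its left, z up, the work surface at z = 0. Lengths are in m, angles in degrees, forces in N, time in s.
With the tool pointing down it reaches from about 0.4 to 0.825 m from the base axis. Payload 7 kg.
Tool frame: the origin (TCP) lies on the centre line of the jaws, within the pads' length; the fingertips stand 19 mm ahead of it and the grasp point (between the pads) is the TCP (r.tip_extent is the distance from the TCP to the fingertips, in m); z points along the fingers, y is the line along which they close (so a half turn about z gives the same grasp; the last joint's range is limited). The gripper opens to 88 mm and grips with 3 to 60 N. Pads are 19 mm wide; open, the fingers measure 130 mm over their backs; the gripper's body (78 mm by 193 mm) begins 47 mm behind the grasp point.
Start: joints at [87.955, 20.546, 0.682, 0, -70.136, -16.507], TCP at [0.215, 0.64, 0.246] pointing down, gripper open.
Joint ranges: [-176.03, 176.03], [-82.01, 121.73], [-58.28, 71.71], [-173.87, 95.51], [-174.79, -0.11], [-173.66, 173.66]. Speed limits (degrees/s): [136.94, 136.94, 172.46, 180, 180, 180].

## Interface

Orientations are given as [roll, pitch, yaw] about the fixed x, y, z axes, in that order (R = Rz(yaw) Ry(pitch) Rx(roll)).
In Python, from plant import r gives the robot as it stands. The module is installed in compiled form; this text tells all that it offers.
- The arm moves only by the tool jog_arm, never from a script. Its argument "deltas" is a list that holds one entry, the list of rows, each a list of 5 numbers: the opening, from -1 (shut) to 1 (fully open), then the shift along the world's x, y, z in cm, then the turn about the world's z in rad. In form: [[[claw, dx, dy, dz, turn], ...]]. A call has 1 to 8 rows; each row shifts and turns the commanded pose from where the row before left it; what a row does not reach is not made up. A row lasts 1/8 s, in which the tool goes at most 62.5 mm and 10.7 degrees, less where a joint would pass 70% of its speed; a pose out of reach is approached as far as the arm can. A call with a gripper value outside its range is refused whole. The fingers move at their own pace and stop on an object; "force" is the grip in N (left out, the last holds). Time passes only in rows, so rows that do not move let the fingers close. It gives the time, the measured TCP pose, the force, the opening and the grip force at its end, in the units of the state.
- r.get_state(): the state, without advancing time (a new reading comes with each control period).
- r.capture(name): name is "scene" or "side" or "wrist"; returns the picture (384x512x3 uint8, blue, green, red); there is no depth.
- r.camera_info(name): a dict with "fx", "fy", "cx", "cy" (pixels), "view" (4x4, takes a point from world to camera coordinates). Camera axes: x right, y up, looking along -z (the intrinsics and any distortion apply to the point x, -y, -z); pixel columns grow to the right and rows downward; lengths in m; the calibration is good to about 2 mm. A picture is of the moment at which its call begins: read the wrist's pose just before it. camera_info takes no time and is no camera call; for the wrist camera it gives the pose at the moment of the call.
- r.close_job(): hands the job in; it is judged then, once.
The state is a dict: "time_s": time; "joints": joint angles; "qd": joint speeds; "joint_torque": joint torques, N m; "tcp_pos": TCP position; "eef_rot": TCP orientation; "contact_force": force on the tool from outside, world axes, zero at the start; "moment": the same for the moment, N m; "gripper_width": finger opening in m; "gripper_force": force on a finger pad.
Only numpy, scipy, OpenCV 4.12 (cv2) and the standard library are available. Lean on these libraries where they do the work, as an engineer would, in place of code of your own. Each camera call takes 0.05 s, during which the arm holds its last target. There are 200 camera calls.

## Task

Set up the scanner's reference: with one fingertip press the orange thumb bar of the black fixture down and keep it down, so that the spring clip's jaw is up, while the other fingertip pushes the white target plate by its blue lip along its channel, under the jaw and fully home against the end stop. Only then let the bar up so that the clip closes on the plate, and move clear. Nothing is to be picked up: the plate is only slid along, flat in its channel, and the other things on the table are left alone.

Things in the scene. Friction and masses are not known exactly. Their poses are not given: they have to be found in the camera images.
- stage: Black fixture fixed to the table: base x -145 to +50, y -40 to +94 mm, its top (the bed) 12 mm above the table. Origin at table height, exactly below the white plate's origin when that is fully home. x: direction in which the plate is pushed home; z up. Channel along x between two grey guides (inner faces y +-29.8 mm, tops 18 mm above the table), open at the -x end.
- stop (a point): Middle of the face of the grey end stop, at stage x +35.5, y 0 mm, 18 mm above the table; the stop stands 12 mm above the bed. The plate is home when its front edge touches it.
- clip (a joint): Angle of the sprung rocker clip, rad: 0 at rest (jaw down, blocking the plate), grows as the bar is pressed, hard stop 0.45. Above 0.20 the jaw clears the plate; hold it above 0.25. Resting on the plate it reads about 0.19. Hinge rod along stage x at y 44 mm, 20 mm above the table. Some 2.5 N on the bar's middle starts it, 6.5 N holds it at the stop.
- pad (a point): Middle of the top of the clip's orange thumb bar, 120 mm (stage x -140 to -20) by 34 mm. At rest it slopes 26 degrees, higher away from the channel: middle 30 mm above the table at y 69 mm, top edge 37 mm high. Fully pressed it is level, top 18 mm above the table, y 54 to 88 mm. It may be pressed at any x alike, and a fingertip may slide along it.
- jaw (a point): Middle of the underside of the clip's orange jaw: at rest stage x +5 to +25 mm, y 10 to 18 mm, 3 mm above the bed; about 16 mm above it with the bar fully pressed.
- plate: White plate with black dots, 70 (x) x 56 (y) x 8 mm, about 80 g, loose in the channel, axes along the stage's, 42 to 72 mm short of home. Origin: middle of its underside. A blue lip along its rear edge, 4 mm thick, full width, rises to 20 mm above the underside; its rear face is 35 mm behind the origin. Push it at mid-width, fingertip bottom 15 to 28 mm above the table.
- spare: Bystander: grey plate of the same shape with a black lip, lying on the table beside the fixture. Leave it. Origin at the middle of its underside.
- fork: Bystander: pink printed support, 45 x 30 mm foot, 60 mm high. Origin under its middle.
- bone: Bystander: small bone, 90 mm long, on a pink rest, 24 mm high. Origin under its middle.
- jar: Bystander: amber jar, 64 mm across, 90 mm high. Origin under its middle.
- ballbar: Bystander: white ball on a steel foot, 50 x 50 mm, 70 mm high. Origin under its middle.
- brush: Bystander: brush, 160 mm long, lying on the table.
- dish: Bystander: white dish, 90 mm across, 30 mm high. Origin under its middle.
Not all that is in view belongs to the job. What is shaped like the plate but green, pink or red is not meant.

How it is judged:
By the outcome, as a careful person would: the job done as asked, in the order asked, and still so for the second after the job is handed in, with the robot touching nothing.
It also fails if it takes over 38 s, if anything falls off the work surface, if the arm or the gripper's body presses on something with over 40 N, if the wrist force passes 120 N, or if a joint passes its speed limit or range.

## Working session

There is one attempt and no reset: what is moved stays moved. The work goes in short steps, Python scripts to look and compute and a tool call to move; the robot and the scene stay as the last step left them, time stands still between calls to the robot, and variables do not carry over. Pictures are saved under pics/ and viewed, at most 10 in all, crops included, and the job is handed in when it is done.

Besides the shell and the picture viewer there is one more tool, called after "Request:" by a JSON object that holds its "method" and its "body". jog_arm: Moves the arm, as the interface text tells. Its arguments: {"type":"object","properties":{"deltas":{"type":"array"},"force":{"type":"number"}},"required":["deltas"]}

```bash
mkdir -p pics
python3 - <<'E'
from plant import r
import cv2,numpy as np
for n in("scene","side"):
    cv2.imwrite(f"pics/{n}0.png",r.capture(n)); c=r.camera_info(n); print(n,c)
s=r.get_state(); print(s['time_s'],s['tcp_pos'],s['eef_rot'],s['gripper_width'],r.tip_extent,s['contact_force'])
a=cv2.imread("pics/scene0.png");b=cv2.imread("pics/side0.png")
E
```

```text
scene {'fx': 452.5165969857753, 'fy': 452.5165969857753, 'cx': 251.8156939510042, 'cy': 187.5960768945689, 'view': array([[ 0.4430511 ,  0.89635013, -0.01619143, -0.26613258],
       [-0.62786334,  0.32313301,  0.70807675,  0.31460301],
       [ 0.63991667, -0.30354818,  0.70594982, -1.54916453],
       [ 0.        ,  0.        ,  0.        ,  1.        ]])}
side {'fx': 350.3590428018797, 'fy': 350.3590428018797, 'cx': 251.38950083311502, 'cy': 191.44238392564483, 'view': array([[ 0.91179076, -0.41048026,  0.01198181, -0.50926115],
       [ 0.30249775,  0.69109229,  0.6564195 , -0.19374198],
       [-0.27772778, -0.59489276,  0.75430092, -0.79472674],
       [ 0.        ,  0.        ,  0.        ,  1.        ]])}
0.1 [0.21465064 0.63952843 0.24472844] [ 1.79914408e+02 -7.97212895e-03 -1.85580938e+01] 0.08748361723358222 0.019 [0.02575901 0.38955544 0.7732027 ]
```

View pics/scene0.png

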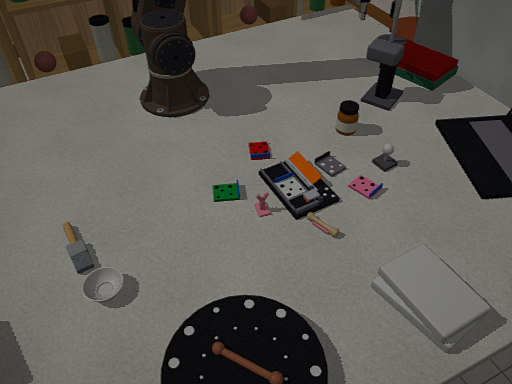

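View pics/side0.png

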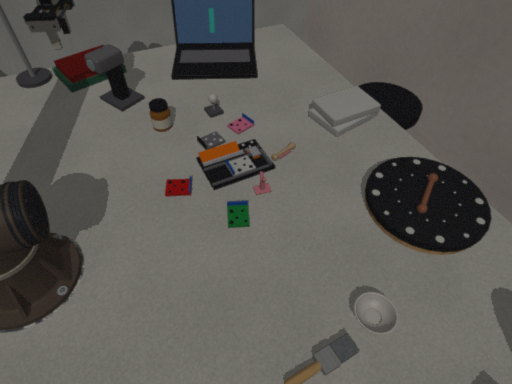

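The scene picture shows the fixture at about (298,185) and the side picture shows it at about (235,162). The arm is out of the way in both. I'll enlarge both.

Run:
```python
import cv2,numpy as np
a=cv2.imread("pics/scene0.png")[140:225,245:350];b=cv2.imread("pics/side0.png")[130:195,185:285]
a=cv2.resize(a,None,fx=7,fy=7,interpolation=cv2.INTER_CUBIC);b=cv2.resize(b,None,fx=8,fy=8,interpolation=cv2.INTER_CUBIC)
for im,s,x0,y0 in((a,7,245,140),(b,8,185,130)):
    for u in range(0,im.shape[1],10*s): cv2.putText(im,str(x0+u//s),(u,10),0,.35,(0,255,255));cv2.line(im,(u,12),(u,18),(0,255,255))
    for v in range(0,im.shape[0],10*s): cv2.putText(im,str(y0+v//s),(0,v+4),0,.35,(0,255,255));cv2.line(im,(24,v),(30,v),(0,255,255))
cv2.imwrite("pics/a.png",a);cv2.imwrite("pics/b.png",b)
```

```text
(no output)
```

View pics/a.png

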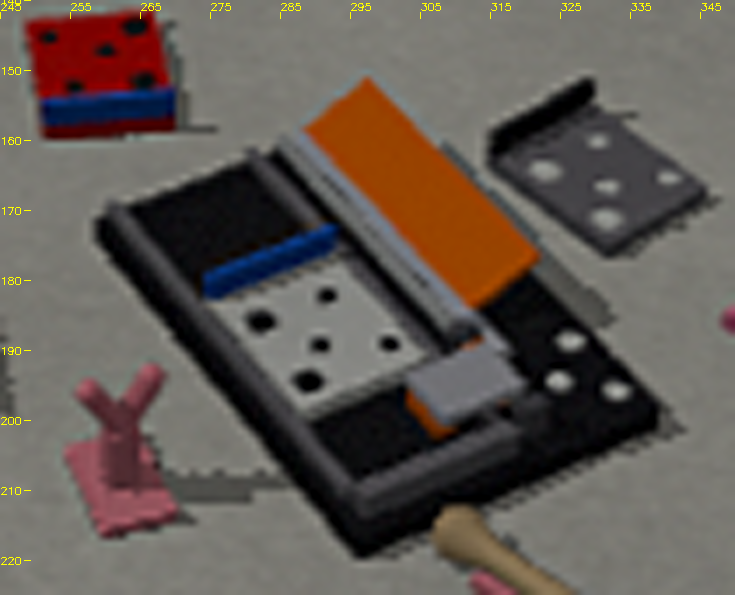

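View pics/b.png

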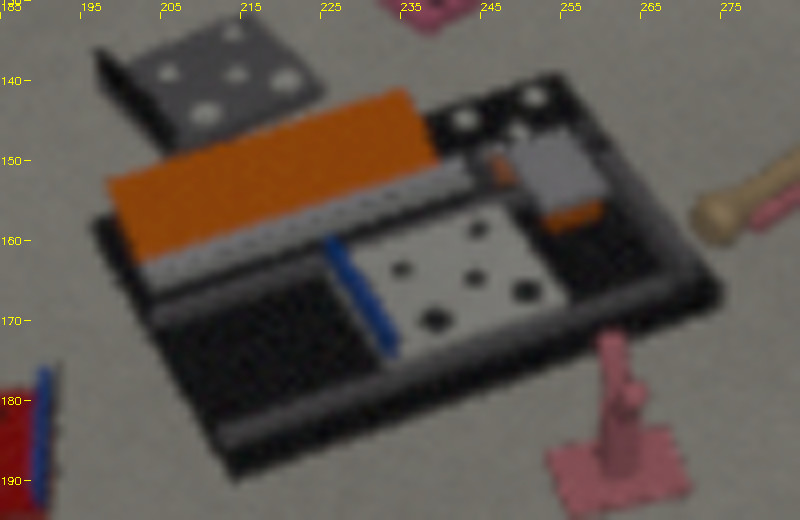

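Both crops show the fixture clearly. In the scene crop the bar's corners are at (368,77), (540,258), (475,307) and (302,130), the lip's top edge runs (203,270) to (332,226), and the jaw is down. I'll fit the stage pose and plate offset from both views together.

```bash
cat > h.py <<'E'
import numpy as np,cv2
from plant import r
def proj(c,P):
    p=np.atleast_2d(P)@c['view'][:3,:3].T+c['view'][:3,3]
    return np.c_[c['cx']+c['fx']*p[:,0]/-p[:,2], c['cy']+c['fy']*p[:,1]/p[:,2]]
def s2w(q,P):
    P=np.atleast_2d(P)/1000.;c,s=np.cos(q[2]),np.sin(q[2])
    return np.c_[q[0]+c*P[:,0]-s*P[:,1],q[1]+s*P[:,0]+c*P[:,1],P[:,2]]
E
python3 - <<'E'
from h import *
from scipy.optimize import least_squares
# stage pts: (isplate, x,y,z,u,v) crop pixels
S=[(0,-140,84.3,37.4,368,77),(0,-20,84.3,37.4,540,258),(0,-20,53.7,22.5,475,307),(0,-140,53.7,22.5,302,130),
(0,50,-40,0,362,556),(0,-145,-40,12,97,222),(0,50,94,12,660,408),(1,-35,-28,32,203,270),(1,-35,28,32,332,226),(1,35,-28,20,308,420)]
D=[(0,-140,84.3,37.4,107,182),(0,-20,84.3,37.4,403,90),(0,-20,53.7,22.5,440,162),(0,-140,53.7,22.5,138,262),
(0,-145,-40,0,235,480),(0,50,-40,0,720,303),(0,50,94,12,560,75),(1,35,-28,20,568,302),(1,-33,-28,32,395,350),(1,-33,28,32,330,236)]
cs=r.camera_info("scene");cd=r.camera_info("side")
def res(q,both=3):
    out=[]
    for L,c,k,u0,v0,b in((S,cs,7,245,140,1),(D,cd,8,185,130,2)):
        if not both&b: continue
        A=np.array(L,float);P=A[:,1:4].copy();P[:,0]+=A[:,0]*q[3]
        out.append(proj(c,s2w(q,P))-(A[:,4:]/k+[u0,v0]))
    return np.concatenate(out).ravel()
for b in(3,1,2):
  best=min((least_squares(res,[.5,.2,y,-55],x_scale=[.1,.1,.3,20],args=(b,),loss='soft_l1') for y in(-1.5,0,1.5,3)),key=lambda o:o.cost)
  q=best.x;print(b,q[:2].round(4),np.degrees(q[2]).round(2),q[3].round(1),best.cost)
  if b==3:
    Q=q;print(res(q).reshape(-1,2).round(1).tolist()); np.save("q.npy",q)
for n,p in dict(tcp=(-130,35,0),end=(-44.5,35,0),stop=(35.5,0,18)).items():
    w=s2w(Q,p)[0];print(n,w.round(4),np.hypot(*w[:2]).round(3))
# bystander: jar base (scene 346,134), ball (385,165)
for u,v in((346,132),(385,165),(325,225),(263,214)):
    d=cs['view'][:3,:3].T@np.array([(u-cs['cx'])/cs['fx'],-(v-cs['cy'])/cs['fy'],-1]);o=-cs['view'][:3,:3].T@cs['view'][:3,3]
    w=o-d*o[2]/d[2];c,s=np.cos(Q[2]),np.sin(Q[2]);e=w[:2]-Q[:2];print(w.round(3),'stage',np.round([1000*(c*e[0]+s*e[1]),1000*(-s*e[0]+c*e[1])]))
E
```

```text
3 [0.6242 0.1244] 362.57 -43.4 12.334349174384576
[[-0.5, -0.5], [-0.5, -1.0], [-1.2, 0.0], [-0.5, -0.5], [-0.9, 0.5], [-1.0, -0.8], [0.1, -0.6], [-0.0, 0.1], [-0.6, -0.8], [-1.2, -1.7], [0.2, -1.1], [0.6, -1.5], [0.4, -0.7], [0.7, -0.9], [0.1, -0.6], [0.6, -0.4], [-0.1, -1.7], [0.3, -1.5], [0.4, -3.0], [0.3, -1.2]]
1 [0.6266 0.125 ] 2.61 -42.7 2.390921471861028
2 [0.6215 0.1203] 2.56 -43.9 2.1923364811803303
tcp [0.4928 0.1536 0.    ] 0.516
end [0.5782 0.1574 0.    ] 0.599
stop [0.6597 0.126  0.018 ] 0.672
[ 0.437  0.404 -0.   ] stage [-175.  288.]
[ 0.613  0.415 -0.   ] stage [  2. 291.]
[0.723 0.143 0.   ] stage [100.  14.]
[0.62  0.022 0.   ] stage [  -9. -102.]
```

The fit agrees between views: the stage is at (0.624, 0.124), yaw 2.6°, with the plate about 43 mm short of home. The reach is fine and the bystanders are clear. Next I'll move above the start point, behind the lip, with the fingers about 50 mm open.

Request:
{"method": "jog_arm", "body": {"deltas": [[[0.14,2.4,-4.0,0,0.03],[0.14,2.4,-4.0,0,0.03],[0.14,2.4,-4.0,0,0.03],[0.14,2.4,-4.0,0,0.03],[0.14,2.4,-4.0,0,0.03],[0.14,2.4,-4.0,0,0.03],[0.14,2.4,-4.0,0,0.03],[0.14,2.4,-4.0,0,0.03]]]}}

```text
time_s: 1.1
tcp_pos: [0.4072, 0.3184, 0.2454]
eef_rot: [180.0, 0.0, -4.7]
contact_force: [0.9, 0.8, 0.9]
gripper_width: 0.0498
gripper_force: 0.0
```

Request:
{"method": "jog_arm", "body": {"deltas": [[[0.14,2.4,-4.0,0,0.03],[0.14,2.4,-4.0,0,0.03],[0.14,2.4,-4.0,0,0.03],[0.14,2.4,-4.0,0,0.04],[0.14,0,0,0,0],[0.14,0,0,0,0]]]}}

```text
time_s: 1.85
tcp_pos: [0.5026, 0.1597, 0.2453]
eef_rot: [180.0, 0.0, 2.6]
contact_force: [0.3, 0.7, 0.4]
gripper_width: 0.0498
gripper_force: 0.0
```

Run:
```python
from h import *
q=np.load("q.npy")
s=r.get_state(); c=r.camera_info("wrist"); im=r.capture("wrist")
print(s['time_s'],s['tcp_pos'],s['eef_rot'],s['gripper_width'],s['contact_force'])
cv2.imwrite("pics/w1raw.png",im)
np.savez("w1.npz",view=c['view'],k=[c['fx'],c['fy'],c['cx'],c['cy']])
names=[(-140,84.3,37.4),(-20,84.3,37.4),(-20,53.7,22.5),(-140,53.7,22.5),(-145,-40,12),(50,-40,12),(50,94,12),(q[3]-35,-28,32),(q[3]-35,28,32),(q[3]+35,-28,20),(q[3]+35,28,20)]
p=proj(c,s2w(q,names));print(p.round(1).tolist())
im=cv2.resize(im,None,fx=1.5625,fy=1.5625,interpolation=cv2.INTER_CUBIC)
for a in p: cv2.circle(im,tuple(int(t*1.5625) for t in a),4,(0,255,0),1)
cv2.imwrite("pics/w1.png",im)
```

```text
1.85 [0.5025963  0.1597178  0.24526358] [1.79993005e+02 3.28768357e-02 2.57568616e+00] 0.0498267015739244 [0.27395731 0.67413019 0.42942451]
[[218.3, 188.8], [214.5, 72.1], [245.8, 73.4], [246.8, 185.6], [327.4, 187.6], [337.7, 1.3], [205.8, 1.3], [323.2, 131.1], [270.3, 131.1], [324.4, 61.8], [270.5, 61.8]]
```

View pics/w1.png

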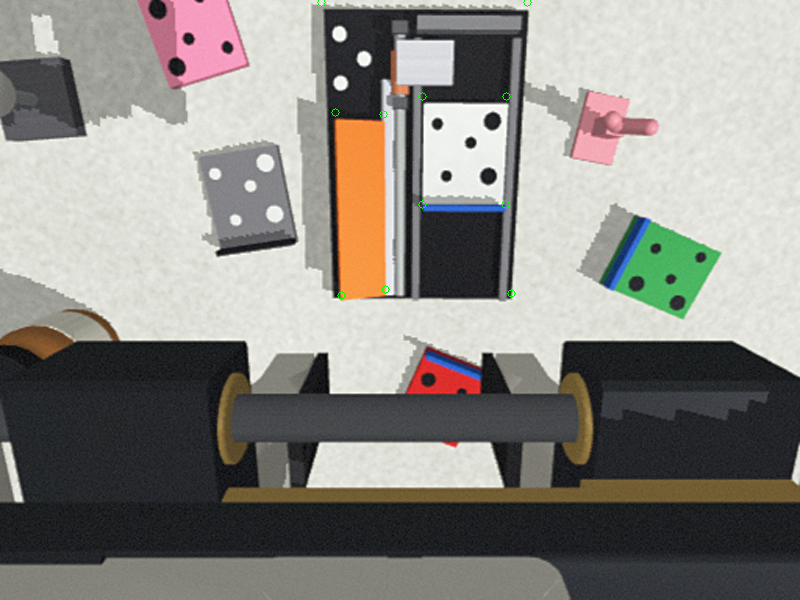

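The wrist view shows the fixture square to the tool: bar corners at (335,120), (384,119), (387,297), (340,299), lip at row 207, columns 421–506. The red decoy lies behind the fixture. I'll refine the pose from this view.

Run:
```python
from h import *
from scipy.optimize import least_squares
z=np.load("w1.npz");k=z['k'];c=dict(view=z['view'],fx=k[0],fy=k[1],cx=k[2],cy=k[3])
L=np.array([(0,-140,84.3,37.4,340,299),(0,-20,84.3,37.4,335,120),(0,-20,53.7,22.5,384,119),(0,-140,53.7,22.5,387,297),(0,-145,-40,12,512,298),(0,50,-40,12,527,10),(0,50,94,12,324,10),(1,-35,-28,32,506,210),(1,-35,28,32,421,210),(1,35,-28,20,507,102),(1,35,28,20,421,103)],float)
def res(q):
    P=L[:,1:4].copy();P[:,0]+=L[:,0]*q[3];return (proj(c,s2w(q,P))-L[:,4:]/1.5625).ravel()
o=least_squares(res,np.load("q.npy"),x_scale=[.1,.1,.3,20],loss='soft_l1');q=o.x
print(q[:2].round(4),np.degrees(q[2])%360,q[3],res(q).reshape(-1,2).round(1).tolist());np.save("q2.npy",q)
cam=-c['view'][:3,:3].T@c['view'][:3,3];print('cam',cam.round(3),(-c['view'][2,:3]).round(2))
t=np.array([.5026,.1597]);e=t-q[:2];a,s=np.cos(q[2]),np.sin(q[2]);print('tcp in stage',1000*(a*e[0]+s*e[1]),1000*(-s*e[0]+a*e[1]))
```

```text
[0.62   0.1242] 2.5764154998752815 -42.76999732643774 [[0.9, 1.2], [0.2, -0.3], [0.1, 1.5], [-0.8, -0.9], [-0.4, 0.3], [0.2, -0.5], [-1.4, -0.4], [-0.7, 0.1], [0.9, 0.1], [-0.2, 0.2], [1.1, -0.5]]
cam [0.571 0.162 0.384] [-0.26 -0.01 -0.97]
tcp in stage -115.69233220659468 40.74927258714101
```

Request:
{"method": "jog_arm", "body": {"deltas": [[[0.14,0,-0.6,-4.0,0],[0.14,0,0,-5.0,0],[0.14,0,0,-5.0,0],[0.14,0,0,-3.6,0],[0.14,0,0,-0.4,0],[0.14,0,0,0,0]]]}}

```text
time_s: 2.65
tcp_pos: [0.5032, 0.1549, 0.0664]
eef_rot: [-180.0, -0.0, 2.7]
contact_force: [0.5, 0.9, 0.7]
gripper_width: 0.0503
gripper_force: 0.0
```

Request:
{"method": "jog_arm", "body": {"deltas": [[[0.14,0,0,-0.5,0],[0.14,0,0,-0.5,0],[0.14,0,0,-0.5,0],[0.14,0,0,-0.5,0],[0.14,0,0,-0.3,0],[0.14,0,0,-0.2,0],[0.14,0,0,0,0],[0.14,0,0,0,0]]]}}

```text
time_s: 3.65
tcp_pos: [0.5033, 0.1544, 0.0409]
eef_rot: [-180.0, -0.1, 2.7]
contact_force: [-1.4, 3.4, 5.0]
gripper_width: 0.0502
gripper_force: 2.2
```

Run:
```python
from h import *
s=r.get_state();print(s['time_s'],s['tcp_pos'],s['contact_force'],s['moment'],s['gripper_width'])
w=r.capture("wrist");a=r.capture("scene");b=r.capture("side");cv2.imwrite("pics/w2.png",w)
a=cv2.resize(a[140:225,245:350],(400,324),interpolation=cv2.INTER_CUBIC);b=cv2.resize(b[115:196,185:285],(400,324),interpolation=cv2.INTER_CUBIC)
w=cv2.resize(w[0:192,130:390],(374,276));w=np.hstack([w,np.zeros((276,426,3),np.uint8)])
cv2.imwrite("pics/c2.png",np.vstack([np.hstack([a,b]),w]))
```

```text
3.65 [0.50326811 0.1544253  0.04092229] [-1.39566182  3.42046211  5.0266123 ] [1.32686901 0.34634699 0.04874027] 0.05015777935143322
```

View pics/c2.png

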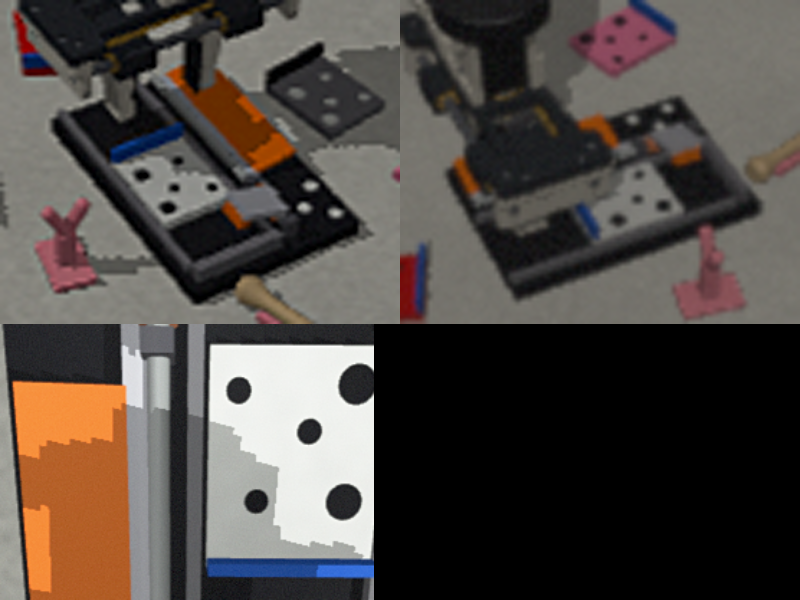

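The bar is nearly level and the jaw is up. The left finger is on the bar, and the right finger is in the channel behind the lip at mid-width. I'll press 2 mm more, then advance.

Request:
{"method": "jog_arm", "body": {"deltas": [[[0.14,0,0,-0.2,0],[0.14,0.6,0.03,0,0],[0.14,0.6,0.03,0,0],[0.14,0.6,0.03,0,0],[0.14,0.4,0.02,0,0],[0.14,0.3,0.01,0,0],[0.14,0.3,0.01,0,0],[0.14,0,0,0,0]]]}}

```text
time_s: 4.8
tcp_pos: [0.5292, 0.1539, 0.0381]
eef_rot: [179.9, 0.2, 2.6]
contact_force: [-4.1, -1.3, 6.0]
gripper_width: 0.05
gripper_force: 3.2
```

Request:
{"method": "jog_arm", "body": {"deltas": [[[0.14,0.3,0.01,0,0],[0.14,0.3,0.01,0,0],[0.14,0.4,0.02,0,0],[0.14,0.4,0.02,0,0],[0.14,0.4,0.02,0,0],[0.14,0.4,0.02,0,0],[0.14,0.3,0.01,0,0],[0.14,0,0,0,0]]]}}

```text
time_s: 5.8
tcp_pos: [0.5539, 0.1549, 0.0381]
eef_rot: [179.9, 0.2, 2.6]
contact_force: [-4.3, -1.7, 6.3]
gripper_width: 0.05
gripper_force: 3.3
```

Run:
```python
from h import *
s=r.get_state();print(s['time_s'],s['tcp_pos'],s['contact_force'],s['moment'],s['gripper_width'])
w=r.capture("wrist");a=r.capture("scene")
a=cv2.resize(a[140:225,245:350],(400,324),interpolation=cv2.INTER_CUBIC)
w=cv2.resize(w[0:220,130:390],(383,324))
cv2.imwrite("pics/c3.png",np.hstack([a,w]))
```

```text
5.8 [0.55390097 0.15486685 0.0380583 ] [-4.31782572 -1.74685035  6.33074334] [-0.29859295  1.86721315  0.21055241] 0.050039718310835486
```

View pics/c3.png

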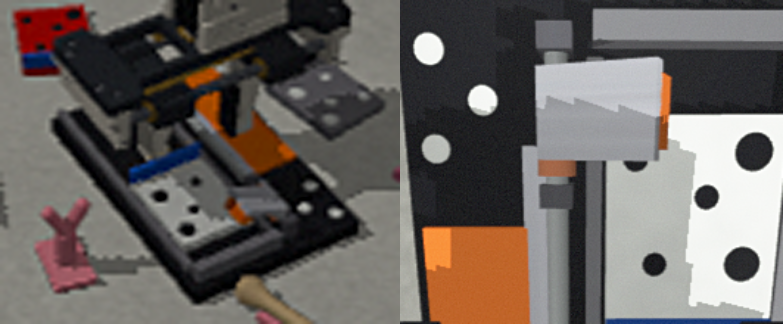

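The jaw is up and the plate's front edge is passing under it, with about 20 mm to go. Continuing, slowing toward the stop.

Request:
{"method": "jog_arm", "body": {"deltas": [[[0.14,0.3,0.01,0,0],[0.14,0.4,0.02,0,0],[0.14,0.4,0.02,0,0],[0.14,0.3,0.01,0,0],[0.14,0.2,0.01,0,0],[0.14,0.1,0,0,0],[0.14,0,0,0,0]]]}}

```text
time_s: 6.78
tcp_pos: [0.5706, 0.1556, 0.0381]
eef_rot: [179.9, 0.2, 2.6]
contact_force: [-7.0, -1.3, 6.5]
gripper_width: 0.0496
gripper_force: 3.5
```

Request:
{"method": "jog_arm", "body": {"deltas": [[[0.14,0.1,0,0,0],[0.14,0.1,0.01,0,0],[0.14,0.1,0,0,0],[0.14,0,0,0,0]]]}}

```text
time_s: 7.28
tcp_pos: [0.5737, 0.1557, 0.0381]
eef_rot: [179.9, 0.2, 2.6]
contact_force: [-6.1, -0.9, 6.2]
gripper_width: 0.0496
gripper_force: 3.4
```

Request:
{"method": "jog_arm", "body": {"deltas": [[[0.14,0.1,0,0,0],[0.14,0.1,0.01,0,0],[0.14,0,0,0,0]]]}}

```text
time_s: 7.65
tcp_pos: [0.574, 0.1557, 0.038]
eef_rot: [179.9, 0.4, 2.6]
contact_force: [-13.7, 0.9, 12.7]
gripper_width: 0.05
gripper_force: 7.4
```

Request:
{"method": "jog_arm", "body": {"deltas": [[[0.14,0.1,0,0,0],[0.14,0,0,0,0]]]}}

```text
time_s: 7.9
tcp_pos: [0.574, 0.1556, 0.038]
eef_rot: [179.8, 0.5, 2.6]
contact_force: [-17.3, 3.5, 15.9]
gripper_width: 0.0497
gripper_force: 9.2
```

The tool has stalled at 0.574 while the force climbs. That matches the predicted home position (0.576 ± 0.002). I'll check it in pictures before releasing.

Run:
```python
from h import *
s=r.get_state();print(s['time_s'],s['tcp_pos'],s['contact_force'])
w=r.capture("wrist");a=r.capture("side");cv2.imwrite("pics/w4.png",w)
a=cv2.resize(a[115:196,205:305],(400,324),interpolation=cv2.INTER_CUBIC)
w=cv2.resize(w[0:210,150:410],(400,324),interpolation=cv2.INTER_CUBIC)
cv2.imwrite("pics/c4.png",np.hstack([a,w]))
```

```text
7.9 [0.57404524 0.15561825 0.03796308] [-17.33586628   3.50349993  15.89419106]
```

View pics/c4.png

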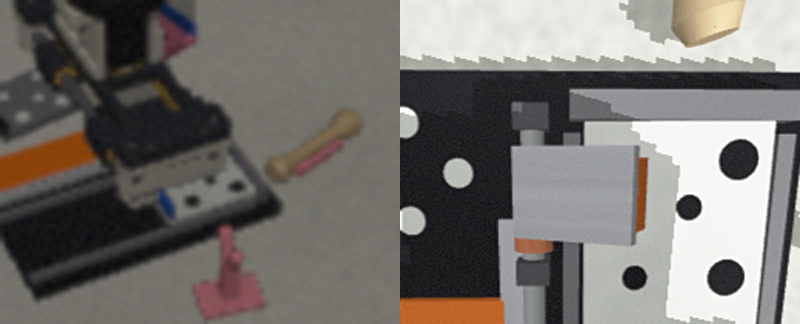

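The plate's front edge is flush with the stop and the jaw is up over it. I'll back off the lip with the bar still held down, then raise slowly so the clip closes.

Request:
{"method": "jog_arm", "body": {"deltas": [[[0.14,-0.2,0,0,0],[0.14,-0.2,-0.01,0,0],[0.14,-0.2,-0.01,0,0],[0.14,-0.2,-0.01,0,0],[0.14,-0.2,-0.01,0,0],[0.14,0,0,0,0]]]}}

```text
time_s: 8.75
tcp_pos: [0.5704, 0.1569, 0.0396]
eef_rot: [-180.0, -0.2, 2.7]
contact_force: [4.4, -0.4, 4.4]
gripper_width: 0.0498
gripper_force: 2.8
```

Request:
{"method": "jog_arm", "body": {"deltas": [[[0.14,0,0,0.3,0],[0.14,0,0,0.3,0],[0.14,0,0,0.3,0],[0.14,0,0,0.3,0],[0.14,0,0,0.5,0],[0.14,0,0,0.8,0],[0.14,0,0,1.5,0],[0.14,0,0,3,0]]]}}

```text
time_s: 9.75
tcp_pos: [0.5682, 0.1565, 0.109]
eef_rot: [179.9, 0.1, 2.6]
contact_force: [0.2, 0.1, 0.9]
gripper_width: 0.05
gripper_force: 0.0
```

Request:
{"method": "jog_arm", "body": {"deltas": [[[0.14,0,0,4,0],[0.14,0,0,4,0],[0.14,-2,0,4,0],[0.14,-4,0,0,0],[0.14,-3,0,0,0],[0.14,0,0,0,0],[0.14,0,0,0,0]]]}}

```text
time_s: 10.62
tcp_pos: [0.4792, 0.1571, 0.2296]
eef_rot: [-180.0, -0.1, 2.7]
contact_force: [0.4, -0.5, -0.8]
gripper_width: 0.0501
gripper_force: 0.0
```

Run:
```python
from h import *
s=r.get_state();print(s['time_s'],s['tcp_pos'],s['contact_force'])
q=np.load("q2.npy");c=r.camera_info("wrist")
w=r.capture("wrist");a=r.capture("scene")
p=proj(c,s2w(q,[(35.5,-28,20),(-35,-28,32),(-35,28,32),(35.5,28,20)]))
print(p.round(1).tolist())
a=cv2.resize(a[140:225,245:350],(400,324),interpolation=cv2.INTER_CUBIC)
w=cv2.resize(w[0:210,130:390],(400,324),interpolation=cv2.INTER_CUBIC)
for t in p: cv2.circle(w,(int((t[0]-130)*1.54),int(t[1]*1.54)),4,(0,255,0),1)
cv2.imwrite("pics/c5.png",np.hstack([a,w]))
```

```text
10.625 [0.47923571 0.15705119 0.22960194] [ 0.38364087 -0.49272852 -0.7816782 ]
[[329.9, -11.2], [328.3, 66.9], [270.2, 66.8], [270.5, -11.3]]
```

View pics/c5.png

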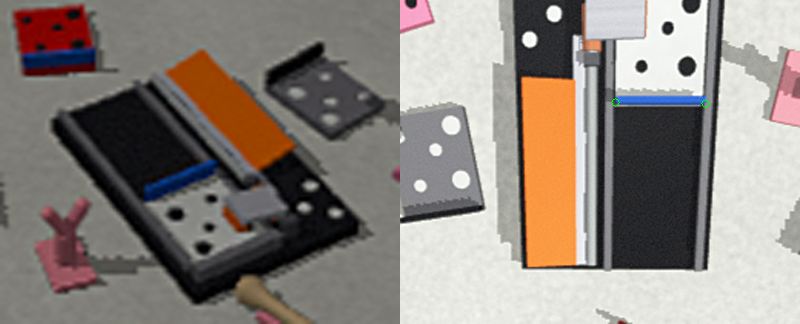

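The plate is home: the lip's rear edge sits on the predicted marks, the front edge is against the stop, and the jaw is closed on the plate. The bystanders are undisturbed and the arm is clear, so I'm handing in.

```bash
python3 -c "
from plant import r
print(r.close_job())"
```

```text
the job is handed in; nothing more can be done
None
```

The plate is fully home against the end stop with the clip closed on it, the arm is clear, and I handed the job in at about 10.7 s; no verdict came back.

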